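# Shut the dressing box

### The arm

A 6-joint arm with a two-finger parallel gripper is mounted at the origin on the work surface. World frame = base frame: x ahead of the robot, y to its left, z up, the work surface at z = 0. Lengths are in m, angles in degrees, forces in N, time in s.
With the tool pointing down it reaches from about 0.3 to 0.825 m from the base axis. Payload 5.4 kg.
Tool frame: the origin (TCP) lies on the centre line of the jaws, within the pads' length; the fingertips stand 22 mm ahead of it and the grasp point (between the pads) lies 3 mm ahead of it; z points along the fingers, y is the line along which they close (so a half turn about z gives the same grasp; the last joint's range is limited). The gripper opens to 92 mm and grips with 3 to 60 N. Pads are 20 mm wide; open, the fingers measure 128 mm over their backs; the gripper's body (75 mm by 189 mm) begins 69 mm behind the grasp point.
Start: joints at [52.42, 9.076, 91.501, -0, 79.423, -12.038], TCP at [0.248, 0.519, 0.237] pointing down, gripper open.
Joint ranges: [-166.64, 166.64], [-54.1, 131.32], [10.49, 154.53], [-73.88, 253.88], [9.74, 151.15], [-171.62, 171.62]. Speed limits (degrees/s): [147.25, 147.25, 180, 180, 180, 180].

### API

Orientations are given as [roll, pitch, yaw] about the fixed x, y, z axes, in that order (R = Rz(yaw) Ry(pitch) Rx(roll)).
In Python, from workcell import status, camera, order, regions_of gives the robot as it stands. The module is installed in compiled form; this text tells all that it offers.
- The arm moves only by the tool drive_tool, never from a script. Its argument "rows" is a list of rows, each a list of 2 entries, a list of its own where there are three numbers: the shift along the world's x, y, z in m, then the turn, a rotation vector about the world's x, y, z in degrees. In form: [[[x, y, z], [wx, wy, wz]], ...]. A call has 1 to 20 rows; each row shifts and turns the commanded pose from where the row before left it; what a row does not reach is not made up. A row lasts 1/8 s, in which the tool goes at most 62.5 mm and 10.7 degrees, less where a joint would pass 70% of its speed; a pose out of reach is approached as far as the arm can. A call with a gripper value outside its range is refused whole. "gripper" is the finger opening in m, from 0 to 0.0919, set as the call begins (left out, the last holds). The fingers move at their own pace and stop on an object; "newtons" is the grip in N (left out, the last holds). Time passes only in rows, so rows that do not move let the fingers close. It gives the time, the measured TCP pose, the force, the opening and the grip force at its end, in the units of the state.
- status.get_state(): the state, without advancing time (a new reading comes with each control period).
- camera(name): name is "scene" or "top" or "wrist"; returns a dict with "color" (400x640x3 uint8, red, green, blue), "depth" (400x640 float32, m along the optical axis (not along the pixel's ray), 0 where there is no reading), "mtx" (3x3 intrinsics, pixels), "R" (3x3) and "t" (3): a world point X has camera coordinates R X + t; the wrist camera has in their place "mount" (4x4, takes a point from camera to tool coordinates, whose origin is the TCP and whose axes are the flange's). Camera axes: x right, y down, z forward; pixel columns grow to the right and rows downward; lengths in m; the calibration is good to about 2 mm. The wrist camera is an equidistant fisheye: a pixel r from the principal point sees the ray r / f radians off the axis. A picture is of the moment at which its call begins: read the wrist's pose just before it.
- order.finish_job(): hands the job in; it is judged then, once.
Trained networks look in a picture, given as the dict that the camera call returned (one of the last four; its "shot" number tells which), for a name from the list of things; names that differ only in an ending like _2 or _b are one class to them, and where a whole thing is asked for, a point or a joint stands for the part that bears it (a point fixed in the world has none). Each returns a list of dicts, best first, with "confidence" (0 to 1); they miss things now and then, are a little off and sometimes report something else, mostly with a low value. They report only what shows in the picture. A call takes as long as a camera call.
- regions_of(picture, name): "region" (400x640 bool, what is visible of it) and "rect" ([left, top, width, height] in pixels, round what is visible of it).
The state is a dict: "t": time; "q": joint angles; "qd": joint speeds; "joint_efforts": joint torques, N m; "eef_pos": TCP position; "ee_rot": TCP orientation; "contact_force": force on the tool from outside, world axes, zero at the start; "torque": the same for the moment, N m; "opening": finger opening in m; "grasp_force": force on a finger pad.
Only numpy, scipy, OpenCV 4.12 (cv2) and the standard library are available. Lean on these libraries where they do the work, as an engineer would, in place of code of your own. Each camera call takes 0.05 s, during which the arm holds its last target. There are 200 camera calls.

### The job

The larger of the two grey dressing boxes is stocked and has to be closed. Lift the upright grip tab at the knee of the folding stay on its side until the knee has passed centre and the stay is unlocked, then lower the lid until it is fully shut. Leave the smaller box open.

Things in the scene. Friction and masses are not known exactly. Their poses are not given: they have to be found in the camera images.
- box: Larger grey dressing box, the one to shut: fixed, 230 mm deep (its x, away from the robot), 220 wide (its y), rim 85 high, stock below the rim. Origin: centre of the underside, z up. The lid hinges along y on the rim nearest the robot (x -115, z 85 mm). A folding steel stay outside its -y wall (the robot's right) props the lid.
- lid (a joint): Its lid's angle, rad: 0 shut, 1.47 propped nearly upright (start). Flat panel, free edge 228 mm from the hinge axis; outer face (towards the robot when open) 9 mm outside the hinge plane, so 94 mm above the table when shut. Stiff hinge: once unlocked it stays at any angle; 3 to 5 N near the free edge pushes it down and away from the robot.
- tab (a point): Grip point of that stay, 16 mm below the top of a steel tab standing on the knee pin: 26 mm along the box's x, 12 mm thick along its y (pinch across this), 38 mm clear of the box wall. The point is 30 mm above the pin. At the start about x 0, y -154, z 136 mm in the box's frame. The tab swings about pivot, up and away from the robot, leaning as it goes.
- pivot (a point): Fixed pivot on the box of the stay's short arm (64 mm, pivot to knee; tab and arm are one piece): x 55, y -120, z 73 mm in the box's frame; axis along the box's y. At the start the knee sags just below straight and locks the lid up. Swing arm and tab about 6 degrees for centre, 30 to 40 to be well unlocked; it stays where left.
- small_lid (a joint): Angle of the lid of the smaller box (140 mm wide, otherwise alike, with its own stay), rad: 0 shut, 1.47 propped open (start). It is to stay open. That box is fixed beside the larger one, 280 to 480 mm to its left or right at about the same x: whichever side of the robot the larger is not on. Both open lids reach 315 mm above the table: travel above them.

How it is judged (in metres and radians):
On the way:
1. the stay's knee is lifted past centre (x of tab in the frame of box above 0.022 m), for 0.1 s.
At the end, for the whole second after the job is handed in: The larger box's lid is shut (within 0.08 rad, about 18 mm at its free edge) and at rest, and the smaller box's lid is still propped open (above 1.3 rad) (value of joint lid below 0.08 rad and velocity of joint lid between -0.05 and 0.05 rad/s and value of joint small_lid above 1.3 rad); the robot touches nothing.
It fails at once if the smaller box's lid was moved towards shut (value of joint small_lid below 1.25 rad).
It also fails if it takes over 51 s, if anything falls off the work surface, if the arm or the gripper's body presses on something with over 40 N, if the wrist force passes 120 N, or if a joint passes its speed limit or range.

## Working session

There is one attempt and no reset: what is moved stays moved. The work goes in short steps, Python scripts to look and compute and a tool call to move; the robot and the scene stay as the last step left them, time stands still between calls to the robot, and variables do not carry over. Pictures are saved under pics/ and viewed, at most 10 in all, crops included, and the job is handed in when it is done.

Besides the shell and the picture viewer there is one more tool, called after "Emit:" by a JSON object that holds its "method" and its "body". drive_tool: Moves the arm, as the interface text tells. Its arguments: {"type":"object","properties":{"rows":{"type":"array"},"gripper":{"type":"number"},"newtons":{"type":"number"}},"required":["rows"]}

```bash
mkdir -p pics; cat > h.py <<'E'
import numpy as np, cv2
from workcell import status, camera, order, regions_of
def cloud(p):
    K=p["mtx"];d=p["depth"];v,u=np.indices(d.shape)
    c=np.stack([(u-K[0,2])/K[0,0]*d,(v-K[1,2])/K[1,1]*d,d],-1)
    w=(c-p["t"])@p["R"]
    w[d<=0]=np.nan
    return w
E
python3 - <<'E'
from h import *
s=status.get_state();print(s)
for n in("scene","top"):
    p=camera(n);cv2.imwrite(f"pics/{n}1.png",p["color"][...,::-1]);np.savez(f"{n}1.npz",**{k:v for k,v in p.items() if k!="shot"})
    w=cloud(p)
    for nm in("box","lid","tab","small_lid"):
        for r in regions_of(p,nm)[:3]:
            q=w[r["region"]];q=q[~np.isnan(q[:,0])]
            print(n,nm,round(r["confidence"],2),r["rect"],len(q),np.round(np.percentile(q,[2,50,98],axis=0),3).tolist() if len(q) else 0)
E
```

```text
{'t': 0.0, 'q': array([ 5.24186848e+01,  9.11433719e+00,  9.15719965e+01,  2.21153630e-04,
        7.94235049e+01, -1.20382658e+01]), 'qd': array([-0.01658514, -0.06168061, -0.0405482 , -0.06358399, -0.01810786,
        0.13557124]), 'joint_efforts': array([ 1.38181513e-03, -3.85558712e+01, -3.22118104e+01,  7.04524247e-02,
        3.76009208e-02, -1.47522669e-04]), 'eef_pos': array([0.24758676, 0.51831068, 0.2356039 ]), 'ee_rot': array([-1.79892622e+02, -2.31210105e-02,  1.54456888e+02]), 'contact_force': array([ 1.17399083,  0.13051015, -0.55780934]), 'torque': array([-0.01973482,  0.01819185, -0.05280691]), 'grasp_force': 0.0, 'opening': 0.09195675623237212}
scene box 0.83 [170.1, 98.1, 133.2, 181.4] 17703 [[0.446, -0.325, 0.005], [0.497, -0.204, 0.071], [0.686, -0.083, 0.312]]
scene lid 0.91 [181.6, 98.9, 123.9, 74.0] 6418 [[0.445, -0.308, 0.099], [0.463, -0.2, 0.228], [0.479, -0.095, 0.314]]
scene tab 0.98 [164.8, 139.2, 32.4, 88.0] 636 [[0.39, -0.429, -0.001], [0.572, -0.325, 0.127], [0.619, -0.308, 0.182]]
scene small_lid 0.65 [385.5, 133.0, 105.1, 65.4] 4135 [[0.427, 0.117, 0.098], [0.455, 0.183, 0.23], [0.481, 0.249, 0.314]]
top box 0.7 [350.2, 143.1, 125.7, 105.1] 10232 [[0.441, -0.327, 0.001], [0.561, -0.203, 0.056], [0.68, -0.088, 0.312]]
top lid 0.6 [353.9, 215.6, 119.6, 33.1] 2669 [[0.437, -0.311, 0.096], [0.456, -0.203, 0.245], [0.475, -0.097, 0.314]]
top tab 0.73 [444.4, 169.7, 27.0, 47.5] 368 [[0.508, -0.365, -0.004], [0.576, -0.329, 0.118], [0.621, -0.309, 0.159]]
top small_lid 0.56 [173.4, 205.6, 94.3, 44.8] 2299 [[0.42, 0.113, 0.038], [0.448, 0.178, 0.232], [0.481, 0.247, 0.313]]
```

```bash
python3 - <<'E'
from h import *
for n in("scene","top"):
    p=dict(np.load(f"{n}1.npz"));w=cloud(p)
    # rim points: z 0.078..0.09 ; lid top z>0.29
    m=(w[...,1]<-0.05)&(w[...,1]>-.315)&(w[...,0]>.4)&(w[...,0]<.75)
    a=w[m&(w[...,2]>.08)&(w[...,2]<.088)]; 
    print(n,len(a),cv2.minAreaRect(a[:,:2].astype(np.float32)) if len(a) else 0)
    a=w[m&(w[...,2]>.13)&(w[...,2]<.3)&(w[...,0]<.5)]
    c=a.mean(0);U,S,V=np.linalg.svd(a-c,full_matrices=False);print("lid plane",c,V[2],S)
    a=w[(w[...,1]<-.3)&(w[...,1]>-.42)&(w[...,0]>.53)&(w[...,0]<.62)&(w[...,2]>.125)&(w[...,2]<.2)]
    print("tab",len(a),np.round(np.percentile(a,[2,50,98],axis=0),3).tolist())
    for lo,hi in((.125,.14),(.14,.155)):
        b=a[(a[:,2]>lo)&(a[:,2]<hi)];print(lo,len(b),np.round(np.percentile(b,[5,50,95],axis=0),3).tolist() if len(b) else 0)
a=cv2.imread("pics/scene1.png")[60:300,130:330];b=cv2.imread("pics/top1.png")[120:270,330:500]
cv2.imwrite("pics/c1.png",np.hstack([cv2.resize(a,(400,480),interpolation=2),cv2.resize(b,(400,480),interpolation=2)]))
E
```

```text
scene 1085 ((0.5648927688598633, -0.20011192560195923), (0.23349398374557495, 0.23431868851184845), 5.164617538452148)
lid plane [ 0.46323069 -0.20043714  0.22286036] [-0.99083488 -0.0878358   0.10262125] [4.48500994 3.39433866 0.06242778]
tab 201 [[0.532, -0.351, 0.126], [0.575, -0.341, 0.142], [0.592, -0.318, 0.154]]
0.125 91 [[0.539, -0.347, 0.126], [0.571, -0.34, 0.133], [0.592, -0.318, 0.139]]
0.14 109 [[0.534, -0.35, 0.141], [0.578, -0.343, 0.15], [0.591, -0.32, 0.154]]
top 587 ((0.5607664585113525, -0.20075245201587677), (0.23875030875205994, 0.23177677392959595), 4.836916446685791)
lid plane [ 0.45354312 -0.20228685  0.22436638] [-0.99134521 -0.08472966  0.10027741] [2.66235872 2.13567015 0.04428783]
tab 134 [[0.532, -0.353, 0.125], [0.571, -0.343, 0.144], [0.589, -0.32, 0.153]]
0.125 56 [[0.535, -0.348, 0.125], [0.557, -0.323, 0.133], [0.586, -0.32, 0.139]]
0.14 77 [[0.536, -0.353, 0.142], [0.576, -0.346, 0.15], [0.588, -0.323, 0.153]]
```

View pics/c1.png

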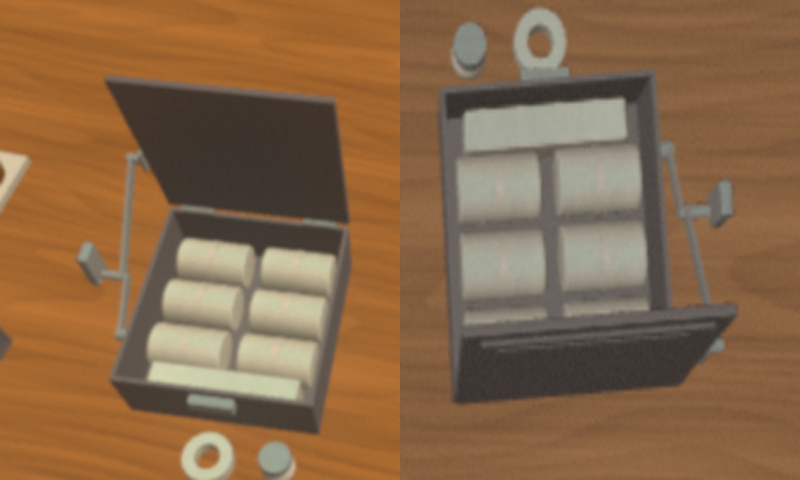

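View pics/scene1.png

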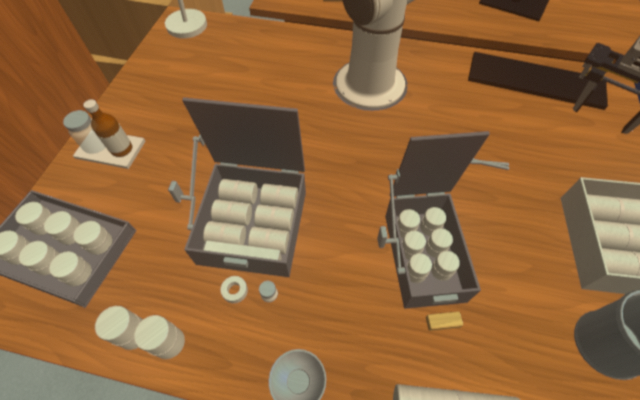

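The pictures show the larger box on the robot's right. It has the tab at about (175,190) in the scene picture and roll stock inside, and the smaller box is on the left at about (435,250). The fit gives a box yaw of about 5°, an origin near (0.562, -0.191) and the tab near (0.575, -0.344, 0.136), which agrees with the geometry in the task text.

Emit:
{"method": "drive_tool", "body": {"rows": [[[0,0,0.05],[0,0,-7.5]],[[0,0,0.05],[0,0,-7.5]],[[0,0,0.05],[0,0,-7.5]],[[0,0,0.05],[0,0,-7.5]],[[0.0204,-0.0539,0],[0,0,-7.5]],[[0.0204,-0.0539,0],[0,0,-7.5]],[[0.0204,-0.0539,0],[0,0,-7.5]],[[0.0204,-0.0539,0],[0,0,-7.5]],[[0.0204,-0.0539,0],[0,0,-7.5]],[[0.0204,-0.0539,0],[0,0,-7.5]],[[0.0204,-0.0539,0],[0,0,-7.5]],[[0.0204,-0.0539,0],[0,0,-7.5]],[[0.0204,-0.0539,0],[0,0,-7.5]],[[0.0204,-0.0539,0],[0,0,-7.5]],[[0.0204,-0.0539,0],[0,0,-7.5]],[[0.0204,-0.0539,0],[0,0,-7.5]],[[0.0204,-0.0539,0],[0,0,-7.5]],[[0.0204,-0.0539,0],[0,0,-7.5]],[[0.0204,-0.0539,0],[0,0,-7.5]],[[0.0204,-0.0539,0],[0,0,-7]]]}}

```text
t: 3.0
eef_pos: [0.5748, -0.3454, 0.4366]
ee_rot: [180.0, -0.0, 4.7]
contact_force: [0.1, -0.4, -0.1]
opening: 0.092
grasp_force: 0.0
```

```bash
python3 - <<'E'
from h import *
from scipy.spatial.transform import Rotation as Ro
s=status.get_state();print(s["t"],s["eef_pos"],s["ee_rot"],s["q"])
p=camera("wrist");cv2.imwrite("pics/w1.png",p["color"][...,::-1])
K=p["mtx"];R=Ro.from_euler("xyz",s["ee_rot"],degrees=True).as_matrix()
v,u=np.indices(p["depth"].shape);x=(u-K[0,2])/K[0,0];y=(v-K[1,2])/K[1,1];th=np.hypot(x,y)
k=np.where(th>1e-6,np.tan(th)/np.maximum(th,1e-6),1);d=p["depth"]
c=np.stack([x*k*d,y*k*d,d],-1);M=p["mount"];w=(c@M[:3,:3].T+M[:3,3])@R.T+s["eef_pos"];w[(d<=0)|(th>1.4)]=np.nan
print(K,M)
for r in regions_of(p,"tab")[:2]:
    q=w[r["region"]];q=q[~np.isnan(q[:,0])];print(r["confidence"],r["rect"],len(q))
    for lo,hi in((.105,.12),(.12,.135),(.135,.145),(.145,.165)):
        b=q[(q[:,2]>lo)&(q[:,2]<hi)]
        if len(b):print(lo,len(b),np.round(np.percentile(b,[5,50,95],axis=0),3).tolist())
    b=q[(q[:,2]>.14)&(q[:,2]<.165)];print(cv2.minAreaRect(b[:,:2].astype(np.float32)))
p=camera("scene");cv2.imwrite("pics/s2.png",p["color"][...,::-1])
cv2.imwrite("pics/c2.png",np.hstack([cv2.resize(cv2.imread("pics/w1.png"),(400,250)),cv2.resize(cv2.imread("pics/s2.png"),(400,250))]))
E
```

```text
3.0 [ 0.57476678 -0.34541393  0.43664644] [ 1.79989703e+02 -2.30093710e-02  4.71482756e+00] [-4.13086273e+01  2.20323562e+01  5.37552188e+01  9.70443492e-03
  1.04189038e+02  4.39789279e+01]
[[309.70691629   0.         319.92563614]
 [  0.         309.70691629 199.0989161 ]
 [  0.           0.           1.        ]] [[ 6.72422389e-05 -9.68968168e-01 -2.47185527e-01  6.96685104e-02]
 [ 9.99999957e-01 -5.39028386e-06  2.93161377e-04 -3.63321905e-04]
 [-2.85396443e-04 -2.47185536e-01  9.68968126e-01 -1.48277020e-01]
 [ 0.00000000e+00  0.00000000e+00  0.00000000e+00  1.00000000e+00]]
0.63 [297.5, 132.3, 28.0, 119.7] 559
0.105 139 [[0.566, -0.341, 0.108], [0.576, -0.325, 0.111], [0.582, -0.315, 0.118]]
0.12 43 [[0.552, -0.35, 0.121], [0.562, -0.322, 0.124], [0.59, -0.319, 0.133]]
0.135 33 [[0.533, -0.348, 0.136], [0.54, -0.323, 0.14], [0.589, -0.321, 0.144]]
0.145 206 [[0.51, -0.352, 0.148], [0.571, -0.345, 0.152], [0.588, -0.323, 0.161]]
((0.5481926202774048, -0.33613497018814087), (0.019243014976382256, 0.08729881048202515), 67.41763305664062)
```

View pics/c2.png

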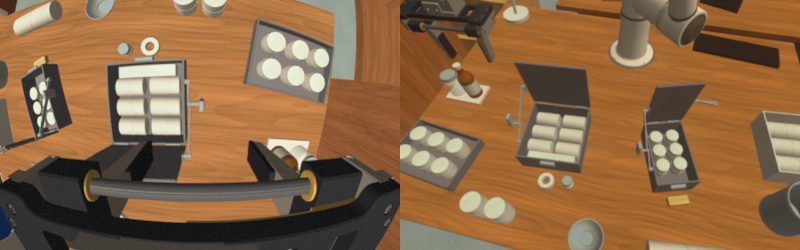

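The gripper body's long side lies along y, so it clears the lid. The stay's long arm rises next to the tab, reaching z of about 0.12 at the finger. I'll therefore grip slightly high and about 5 mm towards the far edge.

Emit:
{"method": "drive_tool", "body": {"rows": [[[0.005,0.001,-0.05],[0,0,0.3]],[[0,0,-0.05],[0,0,0]],[[0,0,-0.05],[0,0,0]],[[0,0,-0.05],[0,0,0]],[[0,0,-0.04],[0,0,0]],[[0,0,-0.025],[0,0,0]],[[0,0,-0.015],[0,0,0]],[[0,0,-0.009],[0,0,0]],[[0,0,0],[0,0,0]]], "gripper": 0.07}}

```text
t: 4.28
eef_pos: [0.5795, -0.3424, 0.1481]
ee_rot: [180.0, -0.0, 5.3]
contact_force: [0.0, 0.2, 0.0]
opening: 0.0701
grasp_force: 0.0
```

Emit:
{"method": "drive_tool", "body": {"rows": [[[0,0,0],[0,0,0]],[[0,0,0],[0,0,0]],[[0,0,0],[0,0,0]],[[0,0,0],[0,0,0]],[[0,0,0],[0,0,0]],[[0,0,0],[0,0,0]]], "gripper": 0.0, "newtons": 25}}

```text
t: 5.03
eef_pos: [0.5802, -0.3478, 0.1481]
ee_rot: [179.3, -0.2, 5.2]
contact_force: [6.9, -24.3, -10.5]
opening: 0.0121
grasp_force: 11.8
```

Emit:
{"method": "drive_tool", "body": {"rows": [[[0,-0.002,0],[0,0,0]],[[0,-0.002,0],[0,0,0]],[[0,0,0],[0,0,0]],[[0,0,0],[0,0,0]]]}}

```text
t: 5.52
eef_pos: [0.5799, -0.3483, 0.1478]
ee_rot: [179.8, -0.1, 5.2]
contact_force: [2.5, -5.5, -3.2]
opening: 0.0119
grasp_force: 25.0
```

```bash
python3 - <<'E'
import numpy as np
v=np.array([-.0507,.075]);p=v
for i in range(1,9):
    a=np.radians(5*i);n=np.array([v[0]*np.cos(a)+v[1]*np.sin(a),-v[0]*np.sin(a)+v[1]*np.cos(a)])
    d=n-p;p=n;print(5*i,np.round([d[0]*.996,d[0]*.087,d[1]],4),np.round(n+[.055,.073],3))
E
```

```text
5 [0.0067 0.0006 0.0041] [0.011 0.152]
10 [0.007  0.0006 0.0035] [0.018 0.156]
15 [0.0073 0.0006 0.0029] [0.025 0.159]
20 [0.0075 0.0007 0.0023] [0.033 0.161]
25 [0.0077 0.0007 0.0016] [0.041 0.162]
30 [0.0078 0.0007 0.0009] [0.049 0.163]
35 [0.0079 0.0007 0.0002] [0.056 0.164]
40 [ 0.0079  0.0007 -0.0005] [0.064 0.163]
```

Emit:
{"method": "drive_tool", "body": {"rows": [[[0.0034,-0.0007,0.0021],[-0.22,2.49,0]],[[0.0034,0.0003,0.002],[-0.22,2.49,0]],[[0.0035,0.0003,0.0018],[-0.22,2.49,0]],[[0.0035,0.0003,0.0017],[-0.22,2.49,0]],[[0,0,0],[0,0,0]],[[0,0,0],[0,0,0]]]}}

```text
t: 6.28
eef_pos: [0.5934, -0.3472, 0.1553]
ee_rot: [179.9, 9.9, 5.2]
contact_force: [3.3, -4.3, -0.8]
opening: 0.0119
grasp_force: 25.0
```

Emit:
{"method": "drive_tool", "body": {"rows": [[[0.0036,0.0003,0.0015],[-0.22,2.49,0]],[[0.0037,0.0003,0.0014],[-0.22,2.49,0]],[[0.0037,0.0003,0.0012],[-0.22,2.49,0]],[[0.0038,0.0004,0.0011],[-0.22,2.49,0]],[[0.0038,0.0003,0.0009],[-0.22,2.49,0]],[[0.0039,0.0004,0.0007],[-0.22,2.49,0]],[[0,0,0],[0,0,0]],[[0,0,0],[0,0,0]]]}}

```text
t: 7.28
eef_pos: [0.6158, -0.3452, 0.1622]
ee_rot: [-180.0, 24.9, 5.2]
contact_force: [3.2, -4.9, 0.6]
opening: 0.0119
grasp_force: 25.0
```

Emit:
{"method": "drive_tool", "body": {"rows": [[[0.0039,0.0003,0.0005],[-0.22,2.49,0]],[[0.0039,0.0004,0.0004],[-0.22,2.49,0]],[[0.0039,0.0003,0.0002],[-0.22,2.49,0]],[[0.004,0.0004,0],[-0.22,2.49,0]],[[0.004,0.0003,-0.0002],[-0.22,2.49,0]],[[0.0039,0.0004,-0.0003],[-0.22,2.49,0]],[[0,0,0],[0,0,0]],[[0,0,0],[0,0,0]]]}}

```text
t: 8.28
eef_pos: [0.6388, -0.3433, 0.1627]
ee_rot: [-179.9, 40.0, 5.2]
contact_force: [0.6, -5.9, 0.6]
opening: 0.0115
grasp_force: 25.0
```

```bash
python3 - <<'E'
from h import *
s=status.get_state();print(s["t"],s["q"],s["contact_force"])
P=[]
for n in("scene","top"):
    p=camera(n);P.append(cv2.resize(p["color"][...,::-1],(640,400))[60:300,130:530] if n=="scene" else p["color"][90:330,200:600,::-1]);w=cloud(p)
    for nm in("lid","tab"):
        for r in regions_of(p,nm)[:2]:
            q=w[r["region"]];q=q[~np.isnan(q[:,0])]
            print(n,nm,round(r["confidence"],2),r["rect"],len(q),np.round(np.percentile(q,[2,50,98],axis=0),3).tolist() if len(q) else 0)
cv2.imwrite("pics/c3.png",np.hstack(P))
E
```

```text
8.275 [-29.15305418  70.82372449  17.45737972 -25.73554044 123.649978
  47.38805137] [ 0.60406017 -5.89129614  0.63776883]
scene lid 0.91 [216.2, 122.6, 87.1, 51.1] 2841 [[0.447, -0.279, 0.095], [0.478, -0.153, 0.197], [0.505, -0.091, 0.307]]
scene tab 0.7 [177.2, 183.3, 17.0, 44.4] 130 [[0.564, -0.32, 0.081], [0.598, -0.315, 0.141], [0.656, -0.261, 0.242]]
top lid 0.85 [395.3, 195.2, 72.6, 47.0] 2385 [[0.446, -0.312, 0.096], [0.482, -0.254, 0.217], [0.513, -0.197, 0.307]]
top tab 0.52 [446.5, 154.9, 26.0, 64.8] 238 [[0.495, -0.349, -0.002], [0.611, -0.336, 0.141], [0.642, -0.308, 0.182]]
top tab 0.46 [347.9, 145.1, 123.7, 96.2] 4126 [[0.449, -0.343, 0.002], [0.503, -0.254, 0.151], [0.669, -0.082, 0.306]]
```

View pics/c3.png

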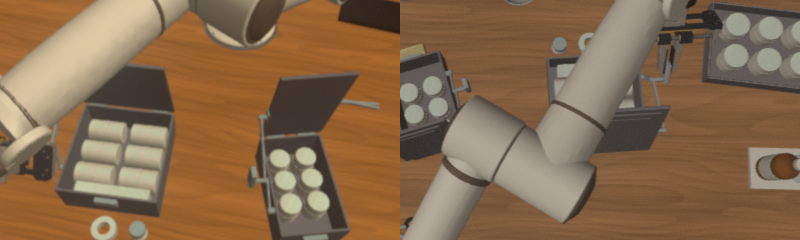

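The stay has swung 40° and the lid has dropped slightly, to about 75°. The smaller lid is untouched. I'll release the tab and go straight up.

Emit:
{"method": "drive_tool", "body": {"rows": [[[0,0,0],[0,0,0]],[[0,0,0],[0,0,0]],[[0,0,0],[0,0,0]],[[0,0,0],[0,0,0]]], "gripper": 0.045}}

```text
t: 9.07
eef_pos: [0.6393, -0.342, 0.1625]
ee_rot: [-179.8, 40.0, 5.4]
contact_force: [0.3, -0.9, -0.1]
opening: 0.0446
grasp_force: 0.0
```

Emit:
{"method": "drive_tool", "body": {"rows": [[[0.004,0,0.015],[0,0,0]],[[0.004,0,0.03],[0,0,0]],[[0,0,0.04],[0,0,0]],[[0,0,0.04],[0.44,-4.98,0]],[[0,0,0.04],[0.61,-6.97,0]],[[0,0,0.04],[0.61,-6.97,0]],[[0,0,0.04],[0.61,-6.97,0]],[[0,0,0.02],[0.61,-6.97,0]],[[0,0,0],[0.61,-6.97,0]],[[0,0,0],[0,0,0]]]}}

```text
t: 10.32
eef_pos: [0.636, -0.3386, 0.4262]
ee_rot: [179.8, -0.2, 5.2]
contact_force: [-0.2, 0.4, -0.5]
opening: 0.0453
grasp_force: 0.0
```

```bash
python3 - <<'E'
from h import *
s=status.get_state();print(s["t"],s["eef_pos"],s["ee_rot"],s["q"])
O=np.array([.562,-.191]);c,sn=np.cos(np.radians(5)),np.sin(np.radians(5))
for n in("scene","top"):
    p=camera(n);w=cloud(p)
    b=np.stack([(w[...,0]-O[0])*c+(w[...,1]-O[1])*sn,-(w[...,0]-O[0])*sn+(w[...,1]-O[1])*c,w[...,2]],-1)
    m=(abs(b[...,1])<.1)&(b[...,2]>.15)&(b[...,2]<.305)&(b[...,0]<0)&(b[...,0]>-.13)
    a=b[m]
    if len(a)>50:
        f=np.polyfit(a[:,2],a[:,0],1);print(n,len(a),"angle",90-np.degrees(np.arctan(f[0])),"x at z=.085,.28",np.polyval(f,[.085,.28]),np.std(a[:,0]-np.polyval(f,a[:,2])))
    for r in regions_of(p,"tab")[:1]:
        q=b[r["region"]];q=q[~np.isnan(q[:,0])];print("tab",r["confidence"],np.round(np.percentile(q,[2,50,98],axis=0),3).tolist())
E
```

```text
10.325 [ 0.63602461 -0.33864428  0.42624337] [ 1.79803282e+02 -1.61423967e-01  5.16644564e+00] [-3.75963409e+01  3.07077800e+01  4.33498176e+01 -3.61715570e-02
  1.05690323e+02  4.72276318e+01]
scene 3045 angle 74.23005093227945 x at z=.085,.28 [-0.11352429 -0.0584553 ] 0.0005721837298146354
tab 0.67 [[-0.075, -0.209, -0.0], [0.039, -0.13, 0.149], [0.071, -0.12, 0.179]]
top 701 angle 73.84865023865574 x at z=.085,.28 [-0.12349385 -0.06702062] 0.002189080524464034
```

Emit:
{"method": "drive_tool", "body": {"rows": [[[-0.038,0.0316,0],[0,0,0]],[[-0.038,0.0316,0],[0,0,0]],[[-0.038,0.0316,0],[0,0,0]],[[-0.038,0.0316,0],[0,0,0]],[[-0.038,0.0316,0],[0,0,0]],[[0,0,-0.04],[0,0,0]],[[0,0,-0.04],[0,0,0]],[[0,0,-0.03],[0,0,0]],[[0,0,-0.011],[0,0,0]],[[0,0,0],[0,0,0]]], "gripper": 0}}

```text
t: 11.78
eef_pos: [0.4485, -0.1808, 0.305]
ee_rot: [179.8, -0.2, 5.3]
contact_force: [-0.1, -0.4, 0.0]
opening: 0.0005
grasp_force: 0.0
```

```bash
python3 - <<'E'
from h import *
from scipy.spatial.transform import Rotation
s=status.get_state();print(s["t"],s["eef_pos"],s["q"],s["contact_force"],s["opening"])
O=np.array([.562,-.191]);c,sn=np.cos(np.radians(5)),np.sin(np.radians(5))
prev=s["eef_pos"]
for f in [76,70,65,60,55,50,45,40,35,30,25,20,15,10,7,4,2,0]:
    a=np.radians(f);x=-.115+.205*np.cos(a)-.009*np.sin(a)-.010;z=.085+.205*np.sin(a)+.009*np.cos(a)+.022
    y=.02;n=np.array([O[0]+x*c-y*sn,O[1]+x*sn+y*c,z]);print(f,np.round(n-prev,4),np.round(n,3));prev=n
E
```

```text
11.775 [ 0.44846377 -0.18083563  0.30500061] [-3.63020136e+01 -7.28704561e+00  1.00363514e+02 -2.44088191e-02
  8.66145552e+01  4.84136711e+01] [-0.14317677 -0.40827006  0.0034092 ] 0.0004937522910286676
76 [0.028  0.0024 0.0031] [ 0.476 -0.178  0.308]
70 [ 0.0207  0.0018 -0.0054] [ 0.497 -0.177  0.303]
65 [ 0.0168  0.0015 -0.0061] [ 0.514 -0.175  0.297]
60 [ 0.0162  0.0014 -0.0076] [ 0.53  -0.174  0.289]
55 [ 0.0154  0.0014 -0.0089] [ 0.546 -0.172  0.28 ]
50 [ 0.0146  0.0013 -0.0103] [ 0.56  -0.171  0.27 ]
45 [ 0.0137  0.0012 -0.0115] [ 0.574 -0.17   0.258]
40 [ 0.0126  0.0011 -0.0127] [ 0.586 -0.169  0.246]
35 [ 0.0115  0.001  -0.0137] [ 0.598 -0.168  0.232]
30 [ 0.0102  0.0009 -0.0147] [ 0.608 -0.167  0.217]
25 [ 0.0089  0.0008 -0.0155] [ 0.617 -0.166  0.202]
20 [ 0.0075  0.0007 -0.0162] [ 0.625 -0.165  0.186]
15 [ 0.0061  0.0005 -0.0168] [ 0.631 -0.165  0.169]
10 [ 0.0046  0.0004 -0.0173] [ 0.635 -0.165  0.151]
7 [ 0.002   0.0002 -0.0105] [ 0.637 -0.164  0.141]
4 [ 0.0015  0.0001 -0.0106] [ 0.639 -0.164  0.13 ]
2 [ 0.0007  0.0001 -0.0071] [ 0.64  -0.164  0.123]
0 [ 0.0004  0.     -0.0071] [ 0.64  -0.164  0.116]
```

Emit:
{"method": "drive_tool", "body": {"rows": [[[0.014,0.0012,0.0016],[0,0,0]],[[0.014,0.0012,0.0015],[0,0,0]],[[0.01,0.001,-0.0025],[0,0,0]],[[0.0107,0.0008,-0.003],[0,0,0]],[[0.0084,0.0008,-0.003],[0,0,0]],[[0.0084,0.0007,-0.0031],[0,0,0]],[[0.0081,0.0007,-0.0037],[0,0,0]],[[0.0081,0.0007,-0.0039],[0,0,0]]]}}

```text
t: 12.78
eef_pos: [0.5302, -0.1736, 0.2884]
ee_rot: [179.8, -0.3, 5.2]
contact_force: [-1.3, -1.0, 2.7]
opening: 0.0006
grasp_force: 1.2
```

Contact is at about 3 N, as expected, so I'll follow the arc.

Emit:
{"method": "drive_tool", "body": {"rows": [[[0.0077,0.0007,-0.0043],[0,0,0]],[[0.0077,0.0007,-0.0046],[0,0,0]],[[0.0073,0.0007,-0.005],[0,0,0]],[[0.0073,0.0006,-0.0053],[0,0,0]],[[0.0069,0.0006,-0.0056],[0,0,0]],[[0.0068,0.0006,-0.0059],[0,0,0]],[[0.0063,0.0006,-0.0063],[0,0,0]],[[0.0063,0.0005,-0.0064],[0,0,0]],[[0.0058,0.0005,-0.0067],[0,0,0]],[[0.0057,0.0005,-0.007],[0,0,0]],[[0.0051,0.0005,-0.0073],[0,0,0]],[[0.0051,0.0004,-0.0074],[0,0,0]]]}}

```text
t: 14.28
eef_pos: [0.608, -0.1667, 0.2164]
ee_rot: [179.8, -0.3, 5.3]
contact_force: [-0.7, -0.0, 1.2]
opening: 0.0003
grasp_force: 0.8
```

```bash
python3 - <<'E'
from h import *
s=status.get_state();print(s["t"],s["eef_pos"],s["contact_force"])
p=camera("scene");cv2.imwrite("pics/s4.png",p["color"][60:300,100:500,::-1])
E
```

```text
14.275 [ 0.60799645 -0.16665525  0.21637778] [-0.7144897  -0.03271282  1.1806464 ]
```

View pics/s4.png

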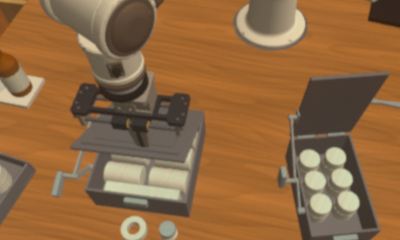

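The lid is about 30° open under the fingers at (135,140). The stay is folding outward at (70,180), and the smaller lid is still up. I'll continue.

Emit:
{"method": "drive_tool", "body": {"rows": [[[0.0045,0.0004,-0.0077],[0,0,0]],[[0.0044,0.0004,-0.0078],[0,0,0]],[[0.0038,0.0004,-0.0081],[0,0,0]],[[0.0037,0.0003,-0.0081],[0,0,0]],[[0.0031,0.0003,-0.0084],[0,0,0]],[[0.003,0.0002,-0.0084],[0,0,0]],[[0.0023,0.0002,-0.0086],[0,0,0]],[[0.0023,0.0002,-0.0087],[0,0,0]],[[0.002,0.0002,-0.0105],[0,0,0]],[[0.0015,0.0001,-0.0106],[0,0,0]]]}}

```text
t: 15.58
eef_pos: [0.6385, -0.164, 0.1294]
ee_rot: [179.8, -0.3, 5.3]
contact_force: [-0.9, 0.2, 1.4]
opening: 0.0007
grasp_force: 0.7
```

Emit:
{"method": "drive_tool", "body": {"rows": [[[0.0007,0,-0.005],[0,0,0]],[[0.0004,0,-0.005],[0,0,0]],[[0,0,-0.004],[0,0,0]],[[0,0,-0.002],[0,0,0]],[[0,0,0],[0,0,0]]]}}

```text
t: 16.2
eef_pos: [0.6396, -0.164, 0.1163]
ee_rot: [179.7, -0.3, 5.3]
contact_force: [-6.3, 2.1, 10.8]
opening: 0.0002
grasp_force: 5.8
```

Emit:
{"method": "drive_tool", "body": {"rows": [[[0,0,0.01],[0,0,0]],[[0,0,0.04],[0,0,0]],[[0,0,0.05],[0,0,0]],[[0,0,0.05],[0,0,0]],[[-0.03,0,0.05],[0,0,0]],[[-0.03,0,0.05],[0,0,0]],[[0,0,0],[0,0,0]]]}}

```text
t: 17.08
eef_pos: [0.58, -0.165, 0.3707]
ee_rot: [179.4, -0.8, 5.2]
contact_force: [0.6, -0.3, -0.4]
opening: 0.0005
grasp_force: 0.0
```

```bash
python3 - <<'E'
from h import *
s=status.get_state();print(s["t"],s["eef_pos"],s["contact_force"])
O=np.array([.562,-.191]);c,sn=np.cos(np.radians(5)),np.sin(np.radians(5))
P=[]
for n in("scene","top"):
    p=camera(n);P.append(p["color"][60:300,100:500,::-1]);w=cloud(p)
    x=(w[...,0]-O[0])*c+(w[...,1]-O[1])*sn;y=-(w[...,0]-O[0])*sn+(w[...,1]-O[1])*c;z=w[...,2]
    for a,b in((-.1,-.05),(-.05,0),(0,.05),(.05,.105)):
        m=(x>a)&(x<b)&(abs(y)<.1)&(z<.2);print(n,a,m.sum(),np.round(np.median(z[m]),4) if m.any() else 0)
    for r in regions_of(p,"small_lid")[:2]:
        q=w[r["region"]];print(r["confidence"],np.nanpercentile(q,[2,98],axis=0).round(3).tolist())
cv2.imwrite("pics/c5.png",np.hstack(P))
E
```

```text
17.075 [ 0.58000151 -0.16495274  0.37071138] [ 0.64519223 -0.25947009 -0.42826799]
scene -0.1 1477 0.095
scene -0.05 1639 0.0959
scene 0 1795 0.0959
scene 0.05 2203 0.0958
0.58 [[0.427, 0.117, 0.098], [0.481, 0.249, 0.314]]
0.32 [[0.459, -0.3, 0.092], [0.678, -0.085, 0.099]]
top -0.1 613 0.0931
top -0.05 397 0.0939
top 0 886 0.0943
top 0.05 689 0.0941
0.56 [[0.42, 0.115, 0.097], [0.478, 0.244, 0.313]]
```

View pics/c5.png

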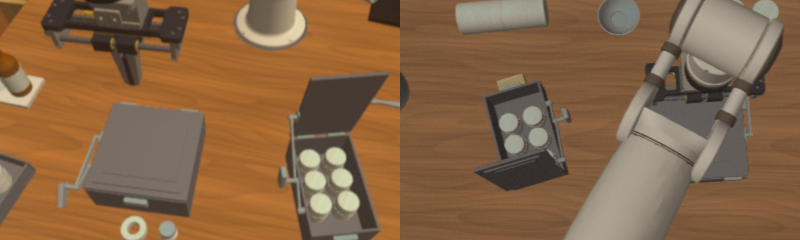

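The larger lid is flat at z of about 0.094 all over, at (150,150) in the left half. The smaller lid is still upright at (340,100), and the gripper is clear of both.

```bash
python3 -c "
from workcell import order;print(order.finish_job())"
```

```text
the job is handed in; nothing more can be done
None
```

The larger box's stay was unlocked and its lid is fully shut, the smaller box's lid is still propped open, and the job was handed in at about 17 s of the 51 s limit (no verdict was returned).

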